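# Walk the mould block round to the fence

### The arm

A 7-joint arm with a two-finger parallel gripper is mounted at the origin on the work surface. World frame = base frame: x ahead of the robot, y to its left, z up, the work surface at z = 0. Lengths are in m, angles in rad, forces in N, time in s.
With the tool pointing down it reaches from about 0.4 to 0.925 m from the base axis. Payload 5.6 kg.
Tool frame: the origin (TCP) lies at the very end of the fingers, on their centre line; the grasp point (between the pads) lies env.grasp_offset behind it (env.grasp_offset is the distance from the TCP to the grasp point, in m); z points along the fingers, y is the line along which they close (so a half turn about z gives the same grasp; the last joint's range is limited). The gripper opens to 85 mm and grips with 20 to 120 N. Pads are 22 mm wide; open, the fingers measure 114 mm over their backs; the gripper's body (76 mm by 85 mm) begins 54 mm behind the grasp point. The pads swing forward as they close: fully open they stand 13 mm farther back than shut.
Start: joints at [-1.211, 0.468, -0.012, 1.603, 0.006, 1.071, -0.056], TCP at [0.255, 0.598, 0.196] pointing down, gripper open.
Joint ranges: [-2.53, 2.53], [-0.31, 2.02], [-1.57, 1.55], [0.28, 2.44], [-1.29, 4.43], [0.15, 1.84], [-2.92, 2.92]. Speed limits (rad/s): [2.57, 2.57, 3.14, 3.14, 3.14, 3.14, 3.14].

### API

Orientations are given as a 3x3 rotation matrix whose columns are the frame's x, y, z axes.
In Python, from station import env gives the robot as it stands. Calls block until the motion is done:
- env.goto(position, orientation): joint-space move of the TCP to a pose.
- env.movel(position, rotation=None, v=0.15, stop_force=None): straight line of the TCP; rotation=None keeps the orientation; v is the mean speed in m/s. With stop_force (N) it stops when the force on the tool has changed by that much, and returns True; else False.
- env.movej(angles): joint-space move.
- env.gripper_to(opening, f_grip=None): finger opening in m; f_grip is the grip in N (None keeps the last); returns when the fingers have stopped.
- env.wait(seconds).
- env.solve_ik(position, orientation): joint angles nearest the present ones, or None.
- env.get_obs(): the state.
- env.snapshot(name): name is "scene" or "top" or "wrist"; returns the picture (400x640x3 uint8, red, green, blue); there is no depth.
- env.camera_params(name): a dict with "vfov" (degrees; the focal length in pixels is half the picture's height over the tangent of half this angle, whatever the lens; pixels are square), "cx", "cy" (the principal point, pixels), "dist_coeffs" ([k1, k2, p1, p2, k3] as OpenCV has them; the pictures are not rectified), "T" (4x4, takes a point from camera to world coordinates). Camera axes: x right, y down, z forward; pixel columns grow to the right and rows downward; lengths in m; the calibration is good to about 2 mm. A picture is of the moment at which its call begins: read the wrist's pose just before it. camera_params takes no time and is no camera call; for the wrist camera it gives the pose at the moment of the call.
A pose or a line that the arm cannot do raises env.Unreachable and nothing moves.
- env.job_done(): hands the job in; it is judged then, once.
Trained networks look in the newest picture that a camera, given by its name, has taken for a name from the list of things; names that differ only in an ending like _2 or _b are one class to them, and where a whole thing is asked for, a point or a joint stands for the part that bears it (a point fixed in the world has none). Each returns a list of dicts, best first, with "score" (0 to 1); they miss things now and then, are a little off and sometimes report something else, mostly with a low value. They report only what shows in the picture. A call takes as long as a camera call.
- env.regions_of(camera, thing): "mask" (400x640 bool, what is visible of it) and "box" ([left, top, width, height] in pixels, round what is visible of it).
The state is a dict: "time": time; "joints": joint angles; "joint_vel": joint speeds; "joint_torque": joint torques, N m; "eef_pos": TCP position; "orientation": TCP orientation; "force": force on the tool from outside, world axes, zero at the start; "torque": the same for the moment, N m; "opening": finger opening in m; "gripper_force": force on a finger pad.
Only numpy, scipy, OpenCV 4.12 (cv2) and the standard library are available. Lean on these libraries where they do the work, as an engineer would, in place of code of your own. Each camera call takes 0.05 s, during which the arm holds its last target. There are 200 camera calls.

### The job

The heavy aluminium mould block stands askew on the breadboard, end towards the fence. With fingertips only, never gripping or lifting it, walk it round on the spot by pushing alternate corners until a long side faces the fence, its middle wandering no more than about four centimetres; then push it up until that side lies flush against the fence, neither end of the block sticking out past the fence. Run no corner into the fence while the block is askew, leave the vials, tray and tweezers as they are, and finish clear of everything.

Things in the scene. Friction and masses are not known exactly. Their poses are not given: they have to be found in the camera images.
- block: solid aluminium mould block, 88 mm (x) by 130 mm (y, its long axis) by 30 mm high, six round pockets 26 mm wide, 8 mm deep in its top; 0.7 to 1.1 kg, slides with dry friction (3 to 8 N). Origin: centre of its underside. The long sides (x = +44, -44 mm) are alike. Starts with its long axis 60 to 90 degrees off the fence's, either way, its centre 120 to 140 mm in front of the fence
- fence: steel bar, 220 mm long (y), 22 mm thick, 20 mm high plus two 6 mm cap screws on top, bolted rigidly near the far edge of the breadboard. Origin: foot of its working face, halfway along, on top of the breadboard. The working face looks to the fence's -x (towards the robot); the bar lies on its +x side
- breadboard: the fixed aluminium breadboard with a 25 mm grid of small holes, 300 mm (x) by 450 mm (y) by 12 mm thick, bolted down on the bench. Origin: centre of its underside; top 12 mm above it. The fence's origin lies at x = +110 mm, y = 0 on its top, with the same axes
- vial_a: amber vial with a black cap, 27 mm across, 58 mm tall, upright on the breadboard at its left (+y) side; bystander. Origin: centre of its underside
- vial_b: a second, like vial, beside the first; bystander. Origin: centre of its underside
- tray: clear sample tray with black discs, 75 by 50 by 16 mm, on the right (-y) side of the breadboard; bystander. Origin: centre of its underside
- tweezers: steel tweezers lying flat, 140 mm long (x), 13 mm wide, 6 mm high, on the right side of the breadboard nearer the robot; bystander. Origin: on its underside, at mid-length

How it is judged:
By the outcome, as a careful person would: the job done as asked, in the order asked, and still so for the second after the job is handed in, with the robot touching nothing.
It also fails if it takes over 72 s, if anything falls off the work surface, if the arm or the gripper's body presses on something with over 40 N, if the wrist force passes 120 N, or if a joint passes its speed limit or range.

## Working session

There is one attempt and no reset: what is moved stays moved. The work goes in short steps, each a Python script; the robot and the scene stay as the last script left them, time stands still between calls to the robot, and variables do not carry over. Pictures are saved under pics/ and viewed, at most 10 in all, crops included, and the job is handed in when it is done.

```bash
mkdir -p pics; ls; cat > h.py <<'E'
import numpy as np, cv2
from station import env
def cam(n):
    p=env.camera_params(n); f=200/np.tan(np.radians(p["vfov"])/2)
    return np.array([[f,0,p["cx"]],[0,f,p["cy"]],[0,0,1]]),np.array(p["dist_coeffs"],float),np.array(p["T"])
def back(n,px,z,c=None):
    K,d,T=c or cam(n)
    u=cv2.undistortPoints(np.array(px,float).reshape(-1,1,2),K,d).reshape(-1,2)
    r=np.c_[u,np.ones(len(u))]@T[:3,:3].T; o=T[:3,3]
    return (o+r*((z-o[2])/r[:,2])[:,None])[:,:2]
def snap(n,name=None):
    im=env.snapshot(n)
    if name: cv2.imwrite("pics/"+name,cv2.cvtColor(im,cv2.COLOR_RGB2BGR))
    return im
E
python3 - <<'E'
from h import *
for n in["top","scene"]:
    snap(n,n+"0.png"); print(n,cam(n)[2].round(3).tolist())
    for t in ["block","fence","breadboard","vial_a","tray","tweezers"]:
        for r in env.regions_of(n,t)[:3]:
            ys,xs=np.nonzero(r["mask"]); 
            z={"block":.042,"fence":.032,"breadboard":.012,"vial_a":.07,"tray":.028,"tweezers":.018}[t]
            h=cv2.convexHull(np.c_[xs,ys].astype(np.int32)); 
            W=back(n,h.reshape(-1,2),z).astype(np.float32); q=cv2.minAreaRect(W)
            print(t,round(r["score"],2),r["box"],np.round(q[0],3),np.round(q[1],3),round(q[2],1))
E
```

```text
pics
top [[0.127, -0.967, 0.222, 0.35], [-0.992, -0.123, 0.035, 0.021], [-0.006, -0.225, -0.974, 0.967], [0.0, 0.0, 0.0, 1.0]]
block 0.7 [293.8, 198.3, 48.8, 72.5] [0.493 0.04 ] [0.133 0.088] 0.1
fence 0.96 [272.4, 162.0, 103.7, 17.4] [0.627 0.044] [0.027 0.216] 11.0
breadboard 0.86 [220.3, 152.7, 220.5, 153.3] [0.511 0.022] [0.302 0.451] 11.0
vial_a 0.76 [221.6, 237.0, 17.7, 13.4] [0.441 0.205] [0.035 0.026] 71.2
vial_a 0.74 [229.9, 188.2, 11.1, 13.7] [0.545 0.217] [0.036 0.026] 52.9
tray 0.76 [393.1, 166.0, 33.4, 27.2] [ 0.631 -0.139] [0.054 0.078] 0.7
tweezers 0.64 [417.6, 217.0, 5.7, 64.5] [ 0.487 -0.178] [0.136 0.015] 4.6
tweezers 0.43 [223.5, 238.8, 15.3, 12.8] [0.446 0.213] [0.032 0.025] 53.5
scene [[-0.281, 0.799, -0.532, 0.897], [0.96, 0.228, -0.163, 0.152], [-0.009, -0.556, -0.831, 0.605], [0.0, 0.0, 0.0, 1.0]]
block 0.62 [285.7, 150.5, 71.1, 77.0] [0.501 0.038] [0.147 0.091] 0.1
fence 0.97 [238.1, 243.4, 134.4, 25.5] [0.632 0.043] [0.032 0.219] 10.6
breadboard 0.97 [166.4, 132.9, 275.5, 152.6] [0.511 0.02 ] [0.308 0.45 ] 11.3
vial_a 0.74 [413.8, 170.4, 19.8, 26.1] [0.466 0.205] [0.026 0.066] 83.2
vial_a 0.74 [411.6, 219.0, 17.6, 31.5] [0.568 0.219] [0.027 0.056] 76.5
vial_a 0.73 [172.4, 211.2, 52.1, 37.5] [ 0.654 -0.117] [0.054 0.076] 0.7
tray 0.72 [172.9, 211.0, 52.3, 39.8] [ 0.635 -0.139] [0.059 0.083] 2.1
tweezers 0.52 [204.9, 138.0, 20.0, 54.2] [ 0.487 -0.181] [0.133 0.013] 4.0
```

```bash
python3 - <<'E'
import cv2
a=cv2.imread("pics/top0.png")[130:330,200:460]; b=cv2.imread("pics/scene0.png")[110:310,150:460]
cv2.imwrite("pics/c0.png",cv2.resize(a,None,fx=3,fy=3,interpolation=cv2.INTER_CUBIC))
E
```

```text
(no output)
```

View pics/c0.png

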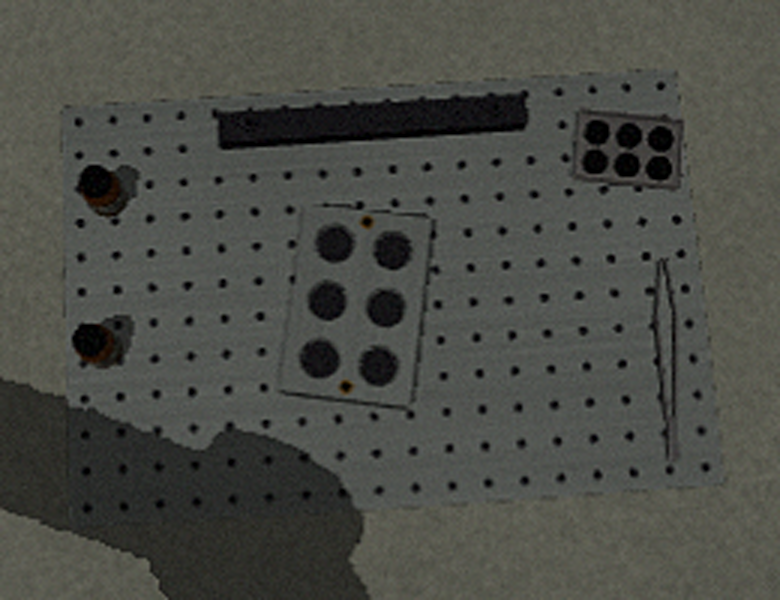

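The block stands almost end-on to the fence: its long axis is about 79° off the fence's, and the short way round is clockwise. In the crop, the block is centred at about (355,305), the fence is along the top, the vials are on the left, and the tray and tweezers are on the right. All of this agrees with the networks.

```bash
cat >> h.py <<'E'
from scipy.optimize import minimize
from scipy.spatial.transform import Rotation
YF=np.radians(11.0)
def boxmask(n,c,pose,box,ss=3):
    K,d,T=c; x,y,th=pose; x0,x1,y0,y1,z0,z1=box
    P=np.array([[a*np.cos(th)-b*np.sin(th)+x,a*np.sin(th)+b*np.cos(th)+y,z] for a in(x0,x1) for b in(y0,y1) for z in(z0,z1)])
    Ti=np.linalg.inv(T); q,_=cv2.projectPoints(P,cv2.Rodrigues(Ti[:3,:3])[0],Ti[:3,3],K,d)
    m=np.zeros((400*ss,640*ss),np.uint8); cv2.fillConvexPoly(m,cv2.convexHull(np.round((q.reshape(-1,2)+.5)*ss-.5).astype(np.int32)),1); return m>0
def fit(n,thing,box,guess):
    env.snapshot(n); r=env.regions_of(n,thing)
    if not r: print("no",thing); return None,0
    c=cam(n); best=(None,-1)
    for q in r[:2]:
        M=np.kron(q["mask"],np.ones((3,3),bool))
        f=lambda p:-(lambda b:(b&M).sum()/(b|M).sum())(boxmask(n,c,[p[0]/100,p[1]/100,p[2]/10],box))
        g=np.array([guess[0]*100,guess[1]*100,guess[2]*10])
        s=minimize(f,g,method="Nelder-Mead",options=dict(initial_simplex=g+np.vstack([np.zeros(3),np.diag([1.5,1.5,1.5])]),xatol=.01,fatol=1e-4))
        if -s.fun>best[1]: best=(s.x/[100,100,10],-s.fun)
    return best
BL=(-.065,.065,-.044,.044,.012,.042)   # x here = long axis
FE=(0,.022,-.11,.11,.012,.032)
def ori(a):
    # tool down, tool x along angle a (mod pi, nearest the present)
    x=env.get_obs()["orientation"][:,0]; 
    if np.cos(a)*x[0]+np.sin(a)*x[1]<0: a+=np.pi
    return np.array([[np.cos(a),np.sin(a),0],[np.sin(a),-np.cos(a),0],[0,0,-1.]])
F=np.array([.619,.042])
def rel(p):
    c,s=np.cos(YF),np.sin(YF); d=np.array(p[:2])-F
    return np.round([(c*d[0]+s*d[1])*1e3,(-s*d[0]+c*d[1])*1e3,np.degrees(p[2]-YF)],1)
def measure(g):
    p,q=fit("scene","block",BL,g); print("block",np.round(p,4),"iou",round(q,3),"rel fence mm/deg",rel(p),"t",round(env.get_obs()["time"],1)); return p
def view(): 
    e=env.get_obs()["eef_pos"]; 
    env.movel([.41,.03,.16],v=.3)
ZP=.025; ZH=.085
def push(p,s,deg,r0=.035,d=.049):
    C=np.array(p[:2]); u=np.array([np.cos(p[2]),np.sin(p[2])]); n=np.array([-u[1],u[0]])
    a=p[2]+np.pi/2; st=C+s*(d*u+.075*n)   # 20 mm clear of the side
    R=ori(a); e=env.get_obs()["eef_pos"]
    env.movel([*st,ZH],R,v=.3); env.movel([*st,ZP],v=.15)
    t0=C+s*(d*u+.0555*n); env.movel([*t0,ZP],v=.08)
    cor=C-s*r0*u; N=3
    for k in range(1,N+1):
        b=-np.radians(deg)*k/N; c_,s_=np.cos(b),np.sin(b)
        t=cor+np.array([[c_,-s_],[s_,c_]])@(t0-cor)
        Rk=Rotation.from_euler("z",b).as_matrix()@R
        env.movel([*t,ZP],Rk,v=.06)
    f=env.get_obs()["force"]
    nn=np.array([[c_,-s_],[s_,c_]])@n; t=t+s*nn*.015
    env.movel([*t,ZP],v=.15); env.movel([*t,ZH],v=.2)
    print("force",np.round(f,1))
E
python3 - <<'E'
from h import *
env.gripper_to(0)
env.movel([.41,.12,.16],ori(np.pi/2),v=.35); view()
print(env.get_obs()["joints"].round(2),env.get_obs()["time"],env.grasp_offset)
print("fence",fit("scene","fence",FE,(.619,.042,YF)),fit("top","fence",FE,(.619,.042,YF)))
p=measure((.495,.04,0)); print(fit("top","block",BL,p))
snap("scene","s1.png"); np.save("p.npy",p)
E
```

```text
[-0.61  0.1   0.49  2.22 -0.06  0.84 -0.08] 3.5083 0.0187
fence (array([0.61658396, 0.04091861, 0.19883754]), np.float64(0.9461552646136825)) (array([0.61883292, 0.04442668, 0.19672392]), np.float64(0.9149654125189809))
block [ 0.4927  0.0368 -0.0018] iou 0.973 rel fence mm/deg [-124.9   19.   -11.1] t 3.8
(array([ 0.49273342,  0.0368173 , -0.00183219]), np.float64(0.0))
```

View pics/s1.png

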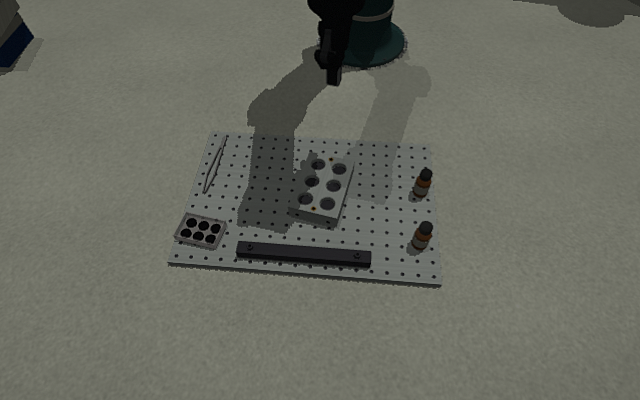

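The scene view is clear: the block is at (325,190), the fence at (305,255), and the arm is behind the block without hiding it. The fits agree, with the fence at yaw 11.3° and the block 125 mm in front of it. Starting the first corner pushes.

```bash
sed -i 's/YF=np.radians(11.0)/YF=np.radians(11.2)/; s/^F=.*/F=np.array([.617,.0415])/' h.py
python3 - <<'E'
from h import *
p=np.load("p.npy")
push(p,1,12); view(); p=measure(p-[0,.008,.2])
push(p,-1,18); view(); p=measure(p-[0,-.01,.3])
np.save("p.npy",p); print(env.get_obs()["joints"].round(2))
E
```

```text
force [ 0.1 -0.4  0.1]
block [ 0.4929  0.0363 -0.0023] iou 0.97 rel fence mm/deg [-122.7   19.   -11.3] t 8.0
force [ 0.1 -0.2 -0.6]
block [0.4924 0.0367 0.0117] iou 0.978 rel fence mm/deg [-123.1   19.5  -10.5] t 11.7
[-0.8   0.11  0.7   2.23 -0.09  0.84 -0.36]
```

```bash
python3 - <<'E'
from h import *
p=np.load("p.npy"); s=1;d=.049
C=p[:2]; u=np.array([np.cos(p[2]),np.sin(p[2])]); n=np.array([-u[1],u[0]])
st=C+s*(d*u+.075*n)
env.movel([*st,ZH],ori(p[2]+np.pi/2),v=.3); env.movel([*st,ZP],v=.15)
t=C+d*u+.03*n
print(env.movel([*t,ZP],v=.04,stop_force=1.5)); o=env.get_obs()
print(st,t,o["eef_pos"],o["orientation"].round(2).tolist(),o["force"],o["opening"],"n-dist",(o["eef_pos"][:2]-C)@n)
im=snap("scene"); cv2.imwrite("pics/s2.png",cv2.resize(im[90:290,180:440,::-1],None,fx=3,fy=3,interpolation=cv2.INTER_CUBIC))
E
```

```text
False
[0.54054721 0.11230622] [0.54107367 0.0673093 ] [0.54104776 0.06768978 0.02494933] [[-0.01, 1.0, -0.0], [1.0, 0.01, 0.0], [0.0, -0.0, -1.0]] [ 0.28312012 -0.55935805 -0.64775581] -0.00029422635160588896 n-dist 0.03038075822809407
```

View pics/s2.png

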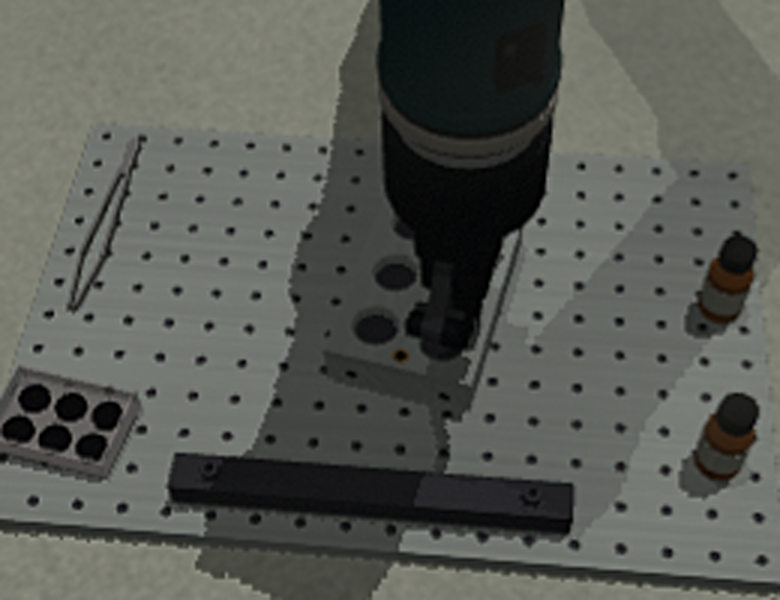

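The fingertip is over the block's top, by the pocket at about (440,345) in the crop, instead of against its side. So the fingers end higher than I assumed. I'll probe down onto bare board to find the real tip height.

```bash
python3 - <<'E'
from h import *
e=env.get_obs()["eef_pos"]
env.movel([*e[:2],ZH],v=.2); env.movel([.51,.125,ZH],v=.3); env.movel([.51,.125,.026],v=.15)
print(env.get_obs()["opening"])
hit=env.movel([.51,.125,.006],v=.02,stop_force=2.5); o=env.get_obs(); print(hit,o["eef_pos"],o["force"],o["time"])
im=snap("scene"); cv2.imwrite("pics/s3.png",cv2.resize(im[90:290,250:450,::-1],None,fx=3,fy=3,interpolation=cv2.INTER_CUBIC))
E
```

```text
0.00027471943116930516
False [0.51008412 0.12501165 0.00609137] [ 0.62359411  0.65049399 -0.48121756] 16.8083
```

View pics/s3.png

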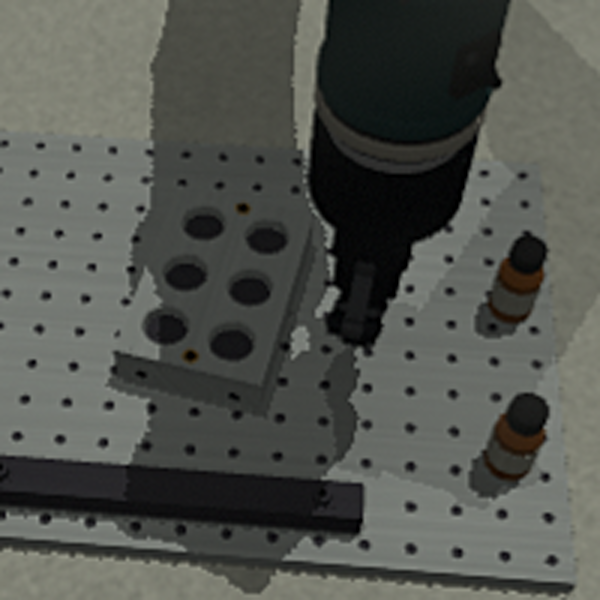

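```bash
python3 - <<'E'
from h import *
print(back("scene",[[369,205]]*3,0.012),back("scene",[[369,205]],0.03))
hit=env.movel([.51,.125,-.02],v=.02,stop_force=2.5); o=env.get_obs(); print(hit,o["eef_pos"],o["force"],o["time"],o["opening"])
if hit: env.movel(o["eef_pos"]+[0,0,.006],v=.05)
E
```

```text
[[0.49605809 0.12612563]
 [0.49605809 0.12612563]
 [0.49605809 0.12612563]] [[0.50823067 0.12691973]]
False [ 0.51010541  0.12504433 -0.01988477] [-0.25230797  0.55650898 -1.02005226] 18.3083 0.00011550525455589742
```

```bash
python3 - <<'E'
from h import *
im=snap("scene"); a=cv2.resize(im[100:260,310:440,::-1],None,fx=3,fy=3,interpolation=cv2.INTER_CUBIC)
a=cv2.convertScaleAbs(a,alpha=2.2)
w=cv2.convertScaleAbs(snap("wrist")[:,:,::-1],alpha=1.5); w=cv2.resize(w,(400,250)); w=cv2.copyMakeBorder(w,0,a.shape[0]-250,0,0,cv2.BORDER_CONSTANT)
cv2.imwrite("pics/s4.png",np.hstack([a,w])); print(env.get_obs()["joint_torque"].round(2),env.camera_params("wrist")["T"])
E
```

```text
[ 1.000e-02 -4.729e+01  5.970e+00 -1.354e+01  1.000e-02  0.000e+00
 -0.000e+00] [[ 9.99933694e-01  1.11156321e-02  3.00831591e-03  5.10423556e-01]
 [ 1.15151048e-02 -9.62951756e-01 -2.69427760e-01  1.92745326e-01]
 [-9.79967731e-05  2.69444536e-01 -9.63015904e-01  1.57022990e-01]
 [ 0.00000000e+00  0.00000000e+00  0.00000000e+00  1.00000000e+00]]
```

View pics/s4.png

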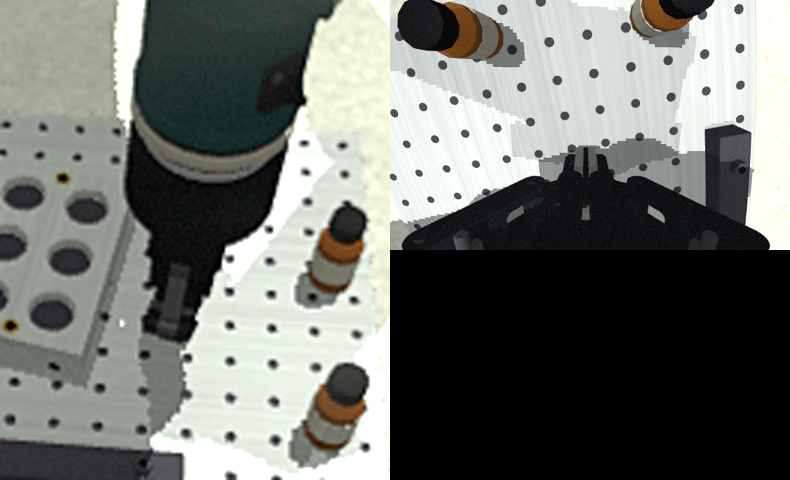

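Seen up close, the fingertip sits at about (175,340) in the crop, just above the board at its own shadow. The gripper is shut, so the reported TCP z is several centimetres below the real tip. I'll keep probing until it touches.

```bash
python3 - <<'E'
from h import *
print(back("scene",[[368,213]],0.012))
hit=env.movel([.51,.125,-.05],v=.02,stop_force=2.5); o=env.get_obs(); print(hit,o["eef_pos"],o["force"],o["time"],o["opening"])
if hit: env.movel(o["eef_pos"]+[0,0,.008],v=.05)
E
```

```text
[[0.51333207 0.12802228]]
True [ 0.51012507  0.12505723 -0.02307983] [-1.84604465  0.12554031  5.52711478] 18.8917 -0.0002685129488234217
```

```bash
sed -i 's/^ZP=.*/ZP=-.013; ZH=.045/; s/env.movel(\[.41,.03,.16\],v=.3)/env.movel([.41,.03,.12],v=.35)/; s/t0=C+s\*(d\*u+.0555\*n); env.movel(\[\*t0,ZP\],v=.08)/t0=C+s*(d*u+.047*n); h=env.movel([*t0,ZP],v=.05,stop_force=2.0); t0=env.get_obs()["eef_pos"][:2]; print("hit",h,"at n mm",round(1e3*s*(t0-C)@n,1))/' h.py
python3 - <<'E'
from h import *
p=np.load("p.npy")
e=env.get_obs()["eef_pos"]; env.movel([*e[:2],ZH],v=.2)
push(p,1,12); view(); p=measure(p-[0,.008,.2])
np.save("p.npy",p); print(env.get_obs()["joints"].round(2))
E
```

```text
hit True at n mm 51.3
force [ 1.7  2.2 -1.2]
no blockTraceback (most recent call last):
  File "<stdin>", line 4, in <module>
  File "h.py", line 46, in measure
    p,q=fit("scene","block",BL,g); print("block",np.round(p,4),"iou",round(q,3),"rel fence mm/deg",rel(p),"t",round(env.get_obs()["time"],1)); return p
                                                 ~~~~~~~~^^^^^
    return _wrapfunc(a, 'round', decimals=decimals, out=out)
    return _wrapit(obj, method, *args, **kwds)
    result = getattr(arr, method)(*args, **kwds)
TypeError: unsupported operand type(s) for *: 'NoneType' and 'float'
```

```bash
cat >> h.py <<'E'
def measure(g):
    for k in range(4):
        p,q=fit("scene","block",BL,g)
        if q>.88: break
    else: raise SystemExit("no fit %s"%q)
    print("block",np.round(p,4),"iou",round(q,3),"rel fence mm/deg",rel(p),"t",round(env.get_obs()["time"],1)); np.save("p.npy",p); return p
E
python3 - <<'E'
from h import *
p=np.load("p.npy")
p=measure(p-[0,.008,.2])
E
```

```text
block [ 0.4922  0.0265 -0.2132] iou 0.972 rel fence mm/deg [-125.3    9.6  -23.4] t 23.3
```

```bash
python3 - <<'E'
from h import *
p=np.load("p.npy")
push(p,-1,23); view(); p=measure(p-[0,-.01,.4])
push(p,1,23); view(); p=measure(p-[.01,.01,.4])
print(env.get_obs()["joints"].round(2))
E
```

```text
hit True at n mm 53.9
force [-1.3 -1.3 -0.3]
block [ 0.497   0.0422 -0.6097] iou 0.959 rel fence mm/deg [-117.6   24.   -46.1] t 27.1
hit True at n mm 52.9
force [-0.3 -0.2  0.3]
block [ 0.4867  0.0281 -1.0262] iou 0.969 rel fence mm/deg [-130.4   12.1  -70. ] t 31.6
[-1.08  0.28  1.08  2.27 -0.35  0.77 -0.78]
```

```bash
sed -i 's/\.075\*n/.069*n/' h.py; python3 - <<'E'
from h import *
p=np.load("p.npy")
push(p,-1,19.5); view(); p=measure(p-[-.01,0,.34])
print(env.get_obs()["joints"].round(2))
E
```

```text
hit True at n mm 53.8
force [-1.   0.3 -0.7]
block [ 0.4988  0.0334 -1.3587] iou 0.978 rel fence mm/deg [-117.5   15.   -89. ] t 35.1
[-1.17  0.33  1.21  2.28 -0.44  0.79 -1.03]
```

The block is now 1° off parallel and 117 mm out, having drifted about 1 cm. Next is the two-fingertip push to square it and drive it up to the fence, pausing short for a check.

```bash
cat >> h.py <<'E'
def fw(x,y):
    c,s=np.cos(YF),np.sin(YF); return F+np.array([c*x-s*y,s*x+c*y])/1e3
E
python3 - <<'E'
from h import *
p=np.load("p.npy"); r=rel(p); y=r[1]; R=ori(YF)
env.movel([*fw(r[0]-82,y),.05],R,v=.25)
env.gripper_to(.06); z=-.015
if env.movel([*fw(r[0]-82,y),z],v=.12,stop_force=6): print("touch z",env.get_obs()["eef_pos"]); env.movel([*fw(r[0]-82,y),env.get_obs()["eef_pos"][2]+.008],v=.05); z=env.get_obs()["eef_pos"][2]
h=env.movel([*fw(r[0]-48,y),z],v=.05,stop_force=2); o=env.get_obs(); print(h,rel([*o["eef_pos"][:2],0]),z)
env.movel([*fw(-115,y),z],v=.05); print(env.get_obs()["force"])
p=measure([*fw(-62,y),YF-np.pi/2])
im=snap("scene"); cv2.imwrite("pics/s5.png",cv2.resize(cv2.convertScaleAbs(im[90:290,180:440,::-1],alpha=1.6),None,fx=3,fy=3,interpolation=cv2.INTER_CUBIC))
E
```

```text
True [-171.3   15.4  -11.2] -0.015
[-5.23366614 -0.62618101  0.66801959]
block [ 0.5522  0.0433 -1.3761] iou 0.977 rel fence mm/deg [-63.2  14.4 -90. ] t 38.8
```

View pics/s5.png

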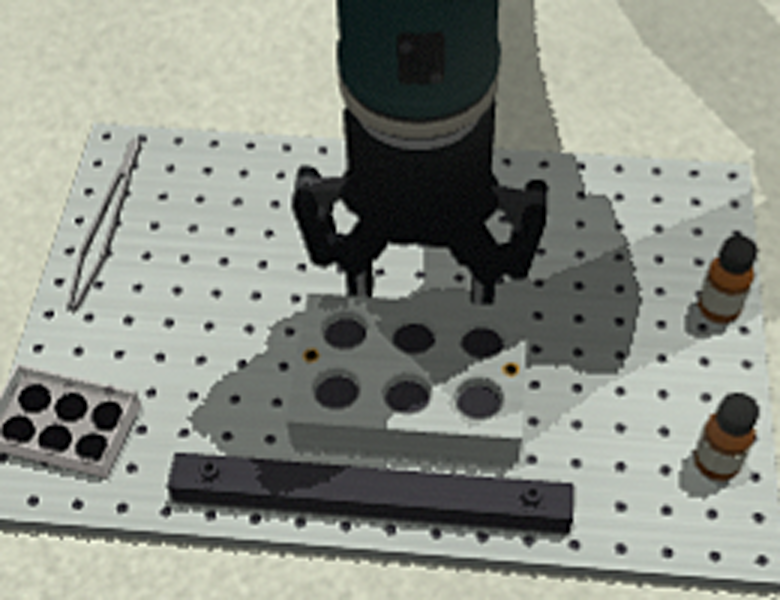

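The block (centre about (405,365)) is parallel to the fence with about 19 mm of gap, and both fingertips are on its near long side. I'll push it the rest of the way gently until the force rises.

```bash
python3 - <<'E'
from h import *
o=env.get_obs(); z=o["eef_pos"][2]; y=14.8
h=env.movel([*fw(-87,y),z],v=.02,stop_force=15); o=env.get_obs(); print(h,rel([*o["eef_pos"][:2],0]),o["force"].round(1),o["time"])
e=rel([*o["eef_pos"][:2],0]); env.movel([*fw(e[0]-25,y),z],v=.06); env.movel([*fw(e[0]-25,y),.09],v=.2); env.movel([.41,.03,.14],v=.3)
p=measure([*fw(-46,y),YF-np.pi/2])
im=snap("scene"); cv2.imwrite("pics/s6.png",cv2.resize(cv2.convertScaleAbs(im[130:290,180:440,::-1],alpha=1.6),None,fx=3,fy=3,interpolation=cv2.INTER_CUBIC))
E
```

```text
True [-100.4   15.1  -11.2] [-0.   1.   0.5] 39.8167
block [ 0.5639  0.0452 -1.3625] iou 0.917 rel fence mm/deg [-51.4  13.9 -89.3] t 41.8
```

View pics/s6.png

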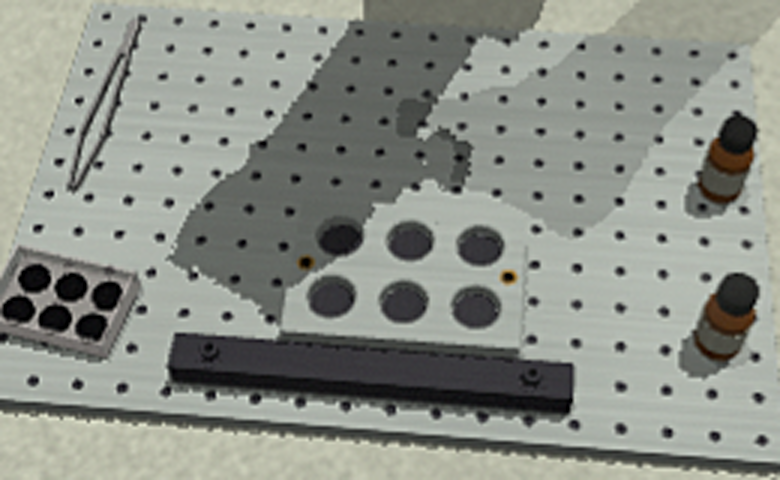

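The block looks to be at or within a few mm of the fence: its front edge runs along the fence's back edge at about y=345, with both ends inside. I'll press again more firmly to see whether it still moves.

```bash
python3 - <<'E'
from h import *
z=-.015; y=14
env.movel([*fw(-127,y),.05],v=.3); env.movel([*fw(-127,y),z],v=.12)
for k in range(3):
    h=env.movel([*fw(-80,y),z],v=.03 if k==0 else .02,stop_force=[3,22,22][k]); o=env.get_obs(); print(h,rel([*o["eef_pos"][:2],0]),o["force"].round(1),round(o["time"],1)); env.wait(.2); print(env.get_obs()["force"].round(1))
E
```

```text
True [-100.4   14.   -11.2] [-0.8 -0.2  0.5] 44.1
[ 0.7  0.1 -0.3]
True [-101.1   14.2  -11.2] [ 0.  -0.2 -0.1] 44.9
[0.2 0.1 0.3]
True [-101.8   14.5  -11.2] [-0.1  1.  -0.2] 45.6
[ 0.8 -0.8  0.3]
```

```bash
python3 - <<'E'
from h import *
y=14
env.movel([*fw(-120,y),-.015],v=.1); env.movel([*fw(-120,y),-.008],v=.1); env.gripper_to(0)
for k in range(2):
    h=env.movel([*fw(-85,y),-.013],v=.02,stop_force=15+8*k); o=env.get_obs(); print(h,rel([*o["eef_pos"][:2],0]),round(o["time"],1)); env.wait(.15)
env.movel([*fw(-125,y),-.013],v=.08); env.movel([*fw(-125,y),.1],v=.25); env.movel([.41,.03,.16],v=.3)
p=measure([*fw(-46,y),YF-np.pi/2])
im=snap("scene"); cv2.imwrite("pics/s7.png",cv2.resize(cv2.convertScaleAbs(im[190:280,230:390,::-1],alpha=1.8),None,fx=5,fy=5,interpolation=cv2.INTER_CUBIC))
print(env.get_obs()["time"])
E
```

```text
True [-102.    14.1  -11.2] 48.0
True [-102.7   14.4  -11.2] 48.7
block [ 0.562   0.0446 -1.3786] iou 0.905 rel fence mm/deg [-53.4  13.8 -90.2] t 50.5
50.5833
```

View pics/s7.png

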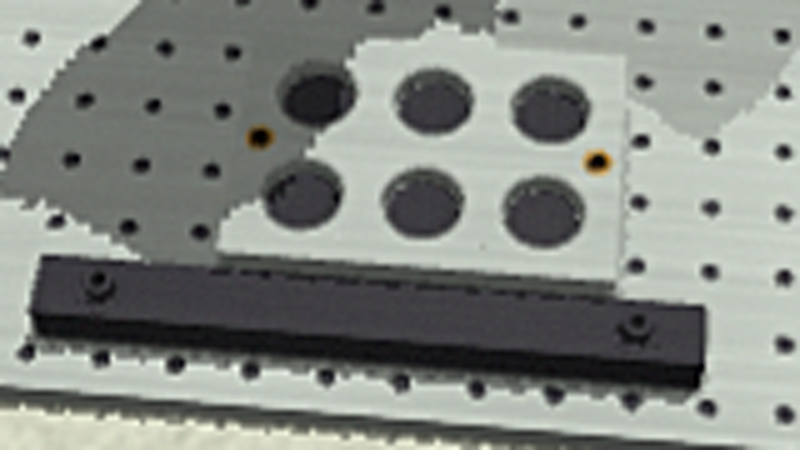

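```bash
python3 - <<'E'
from h import *
F[:]=[.6166,.0409]
K,d,T=cam("scene"); Ti=np.linalg.inv(T)
def pr(x,y,z):
    q=cv2.projectPoints(np.array([[*fw(x,y),z]]),cv2.Rodrigues(Ti[:3,:3])[0],Ti[:3,3],K,d)[0].ravel(); return q
for y in(-46,14,74):
    print(y,[(((pr(x,y,z)-[230,190])+.5)*5).round(1).tolist() for x,z in((0,.032),(0,.042),(-2,.042),(-4,.042),(-6,.042))])
im=cv2.imread("pics/s7.png",0)
for x in (250,300,430,500,560,600): print(x,im[235:320:3,x].tolist())
E
```

```text
-46 [[232.0, 268.6], [229.0, 254.1], [229.9, 248.7], [230.8, 243.3], [231.7, 237.9]]
14 [[413.4, 282.2], [412.8, 267.8], [413.4, 262.3], [413.9, 256.9], [414.5, 251.5]]
74 [[596.7, 296.0], [598.5, 281.7], [598.8, 276.2], [599.1, 270.7], [599.3, 265.2]]
250 [192, 193, 194, 200, 202, 207, 164, 83, 55, 77, 80, 67, 42, 44, 62, 66, 64, 60, 60, 62, 64, 64, 62, 61, 61, 60, 61, 62, 65]
300 [194, 200, 193, 192, 197, 201, 190, 171, 116, 67, 69, 76, 67, 48, 37, 53, 68, 64, 61, 60, 61, 63, 65, 64, 61, 62, 62, 62, 62]
430 [78, 136, 192, 213, 195, 191, 192, 198, 201, 196, 177, 132, 80, 64, 78, 72, 56, 40, 48, 67, 68, 64, 63, 65, 67, 65, 63, 64, 64]
500 [198, 192, 194, 196, 196, 193, 190, 191, 195, 199, 202, 188, 163, 110, 65, 69, 81, 79, 54, 32, 51, 71, 68, 64, 63, 65, 67, 65, 65]
560 [53, 55, 69, 117, 169, 198, 205, 195, 191, 194, 198, 200, 201, 185, 153, 96, 62, 77, 82, 72, 45, 36, 60, 71, 65, 65, 65, 66, 65]
600 [193, 192, 193, 193, 195, 195, 194, 195, 194, 192, 194, 199, 204, 204, 185, 126, 76, 73, 74, 76, 62, 44, 35, 46, 67, 68, 65, 64, 63]
```

The block's top edge lies within about 0.5 mm of the flush prediction at both ends, and pressing at up to 23 N met a hard stop. The block is flush, with its ends about 30 mm or more inside the fence's. Handing it in.

```bash
python3 - <<'E'
from h import *
print(env.job_done())
E
```

```text
the job is handed in; nothing more can be done
None
```

The block is walked round and lies flush along the fence, with both ends inside it, its middle drifting about 2 cm during the turn, the bystanders untouched as far as the pictures show, and the arm clear; I handed it in at about 51 s, with no verdict returned.

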